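Shut and lock the gauge chest

ROBOT

A 6-joint arm with a two-finger parallel gripper is mounted at the origin on a cart in front of the work surface, level with it; the furniture and walls round the work are solid. World frame = base frame: x ahead of the robot, y to its left, z up, the work surface at z = 0. Lengths are in m, angles in degrees, forces in N, time in s.
With the tool pointing down it reaches from about 0.35 to 0.975 m from the base axis. Payload 17.4 kg.
Tool frame: the origin (TCP) lies midway between the tips of the shut fingers; the grasp point (between the pads) lies 19 mm behind it (r.grip_point_offset is the distance from the TCP to the grasp point, in m); z points along the fingers, y is the line along which they close (so a half turn about z gives the same grasp; the last joint's range is limited). The gripper opens to 85 mm and grips with 20 to 120 N. Pads are 22 mm wide; open, the fingers measure 114 mm over their backs; the gripper's body (76 mm by 85 mm) begins 54 mm behind the grasp point. The pads swing forward as they close: fully open they stand 13 mm farther back than shut.
Start: joints at [74.897, 6.646, 82.598, -0, 90.757, -2.166], TCP at [0.151, 0.658, 0.231] pointing down, gripper open.
Joint ranges: [-162.19, 162.19], [-47.58, 125.68], [4.15, 143.07], [-65.23, 245.23], [0.69, 171.88], [-170.13, 170.13]. Speed limits (degrees/s): [108.29, 108.29, 127.2, 180, 180, 180].

INTERFACE

Orientations are given as a 3x3 rotation matrix whose columns are the frame's x, y, z axes.
In Python, from cell import r, viewer gives the robot as it stands.
- The arm moves only by the tool carry_out, never from a script. Its argument "steps" is a list of rows, each an object of numbers: "fingers": the finger opening in m, from 0 to 0.0854; "tx", "ty", "tz": the shift along the tool's x, y, z in m; "wx", "wy", "wz": the turn, a rotation vector about the tool's x, y, z in rad. In form: [{"fingers": .., "tx": .., "ty": .., "tz": .., "wx": .., "wy": .., "wz": ..}, ...]. A call has 1 to 5 rows; each row is the pose to reach, as a shift and turn from the pose commanded when the call began, along the tool's axes at that moment; what a row does not reach only later rows make up. A row lasts 1/10 s, in which the tool goes at most 50 mm and 8.59 degrees, less where a joint would pass 70% of its speed; a pose out of reach is approached as far as the arm can. A call with a gripper value outside its range is refused whole. The fingers move at their own pace and stop on an object; "grip_force" is the grip in N (left out, the last holds). Time passes only in rows, so rows that repeat a pose let the fingers close. It gives the time, the measured TCP pose, the force, the opening and the grip force at its end, in the units of the state.
- r.get_state(): the state, without advancing time (a new reading comes with each control period).
- viewer.capture(name): name is "scene" or "top" or "wrist"; returns a dict with "frame" (480x640x3 uint8, red, green, blue), "camera_matrix" (3x3 intrinsics, pixels), "xyz" and "attitude" of the camera in the world. Camera axes: x right, y up, looking along -z (the intrinsics and any distortion apply to the point x, -y, -z); pixel columns grow to the right and rows downward; lengths in m; the calibration is good to about 2 mm. A picture is of the moment at which its call begins. There is no depth.
- r.hand_in(): hands the job in; it is judged then, once.
The state is a dict: "clock": time; "qpos": joint angles; "joint_velocities": joint speeds; "joint_torque": joint torques, N m; "eef_pos": TCP position; "tcp_rot": TCP orientation; "force": force on the tool from outside, world axes, zero at the start; "ft_torque": the same for the moment, N m; "opening": finger opening in m; "gripper_force": force on a finger pad.
Only numpy, scipy, OpenCV 4.12 (cv2) and the standard library are available. Lean on these libraries where they do the work, as an engineer would, in place of code of your own. Each camera call takes 0.05 s, during which the arm holds its last target. There are 200 camera calls.

TASK

Put the gauge chest away for the night: with the fingertips, push both of its open drawers fully shut without slamming them, and only then push the locking bar on its top by the thumb piece to the robot's right, all the way, so that its two tongues stand in front of the drawers. Nothing needs gripping or lifting; the ring gauge, bushing and weight around the chest stay where they are.

Things in the scene. Friction and masses are not known exactly. Their poses are not given: they have to be found in the camera images.
- gauge_chest: Grey sheet-metal chest screwed to the bench, 110 mm deep (x) x 200 mm wide (y) x 62 mm high; origin under its centre on the bench; its x axis points from the drawer side (nearer the robot) to the back, y to its left side as the robot sees it, z up. It cannot move.
- front_left (a point): Centre of the outer face of the left drawer's flat front plate (grey, 68 mm wide, 50 mm high, lower edge 6 mm and upper edge 56 mm above the bench, with a paper label and a small black dot, no handle). Axes as the chest's; the point moves with the drawer. Shut, it lies at x = -63, y = +40, z = 31 mm in the chest's frame. The drawer stays where it is left and takes about 2 N to push.
- front_right (a point): The same for the right drawer; shut, it lies at x = -63, y = -55, z = 31 mm in the chest's frame.
- drawer_left (a joint): How far the left drawer is out, in m: 0 is fully shut against its stop, 0.085 fully out. It shuts along the chest's +x.
- drawer_right (a joint): How far the right drawer is out, in m: 0 is fully shut, 0.085 fully out.
- locking_bar (a joint): Travel of the steel locking bar on the front edge of the chest's top, in m: 0 is unlocked (each of its two 18 mm wide down-turned tongues hangs in front of the post to the left of a drawer, 46 to 68 mm above the bench and 4 to 8 mm ahead of the shut drawers' faces), 0.036 is fully locked against its stop (the tongues are in front of the drawers). It slides along the chest's -y (to the robot's right), stays where it is left and takes about 2 N.
- thumb_piece (a point): Middle of the upright left face of the black wedge-shaped thumb piece on the left end of the bar; this face is 22 mm wide (x), reaches from 68 to 92 mm above the bench (the point is at 80 mm) and is the one to push; the other side slopes down to the bar. Axes as the chest's; it moves with the bar; unlocked, it lies at x = -41, y = +97, z = 80 mm in the chest's frame.
- ring_gauge_1: Steel ring gauge lying loose on the back of the chest's top, 53 mm across, 18 mm high; origin under its centre. Leave alone.
- bushing_5: Pale grey bushing standing loose on the bench to the right of the chest, 70 mm across, 74 mm high; origin under its centre. Leave alone.
- weight_200: Small brass knob weight standing loose on the bench to the left of the chest, 28 mm across, 45 mm high; origin under its centre. Leave alone.

How it is judged (in metres and radians):
On the way, in this order (a step that is already met when the one before it is completed fails the run):
1. both drawers are fully shut (value of joint each of drawer_left, drawer_right below 0.004 m), for 0.2 s.
2. the locking bar is pushed fully across (value of joint locking_bar above 0.031 m), for 0.2 s.
At the end, for the whole second after the job is handed in: Both drawers within 4 mm of fully shut, the locking bar within 5 mm of its locked stop, and the ring gauge, bushing and weight each within 15 mm of where they stood (all of step 1 and value of joint locking_bar above 0.031 m and distance of each of ring_gauge_1, bushing_5, weight_200 from where it was at the start of the episode below 0.015 m); the robot touches nothing.
It fails at once if the locking bar is pushed across while a drawer is still out (bar beyond 15 mm, drawer out more than 8 mm) (value of joint locking_bar above 0.015 m and value of joint any of drawer_left, drawer_right above 0.008 m).
It fails at once if a drawer is slammed (shuts faster than 0.4 m/s) (velocity of joint any of drawer_left, drawer_right below -0.4 m/s).
It fails at once if the ring gauge, bushing or weight is lifted, carried or knocked (moved more than 15 mm) (distance of any of ring_gauge_1, bushing_5, weight_200 from where it was at the start of the episode above 0.015 m).
It also fails if it takes over 58 s, if anything falls off the work surface, if the arm or the gripper's body presses on something with over 40 N, if the wrist force passes 120 N, or if a joint passes its speed limit or range.

## Working session

There is one attempt and no reset: what is moved stays moved. The work goes in short steps, Python scripts to look and compute and a tool call to move; the robot and the scene stay as the last step left them, time stands still between calls to the robot, and variables do not carry over. Pictures are saved under pics/ and viewed, at most 10 in all, crops included, and the job is handed in when it is done.

Besides the shell and the picture viewer there is one more tool, called after "Call:" as name(argument=value, ...) on one line, values as JSON. carry_out: Moves the arm, as the interface text tells. Its arguments: {"type":"object","properties":{"steps":{"type":"array","items":{"type":"object","properties":{"fingers":{"type":"number"},"tx":{"type":"number"},"ty":{"type":"number"},"tz":{"type":"number"},"wx":{"type":"number"},"wy":{"type":"number"},"wz":{"type":"number"}}}},"grip_force":{"type":"number"}},"required":["steps"]}

```bash
mkdir -p pics; python3 - <<'E'
from cell import r, viewer
import cv2, pickle
s=r.get_state(); print(s['clock'],s['eef_pos'],s['tcp_rot'],s['opening'],s['force'])
for n in ("scene","top"):
    c=viewer.capture(n); pickle.dump(c,open(n+'0.pkl','wb'))
    print(n,c['xyz'],c['attitude'],c['camera_matrix'],[k for k in c])
    cv2.imwrite(f'pics/{n}0.png',c['frame'][:,:,::-1])
E
```

```text
0.0 [0.15107188 0.65769407 0.23059586] [[-9.74612798e-01  2.23896841e-01 -3.14859811e-04]
 [ 2.23897051e-01  9.74612244e-01 -1.04105417e-03]
 [ 7.37774870e-05 -1.08512090e-03 -9.99999409e-01]] 0.08521258526433118 [ 0.08930995 -0.06329968  0.74149474]
scene [0.34116656 0.65988204 0.62958817] [[-0.91067822  0.25400998 -0.32579765]
 [-0.41250187 -0.60210959  0.68359802]
 [-0.02252517  0.75692997  0.65310768]] [[437.52172451   0.         322.74290293]
 [  0.         437.52172451 235.98426152]
 [  0.           0.           1.        ]] ['frame', 'camera_matrix', 'xyz', 'attitude']
top [0.52404048 0.08274617 0.92413062] [[-0.013091    0.99218398 -0.12409502]
 [-0.99984687 -0.01443032 -0.00989996]
 [-0.01161331  0.12394641  0.99222095]] [[459.63425928   0.         317.58160873]
 [  0.         459.63425928 233.58896025]
 [  0.           0.           1.        ]] ['frame', 'camera_matrix', 'xyz', 'attitude']
```

View pics/scene0.png

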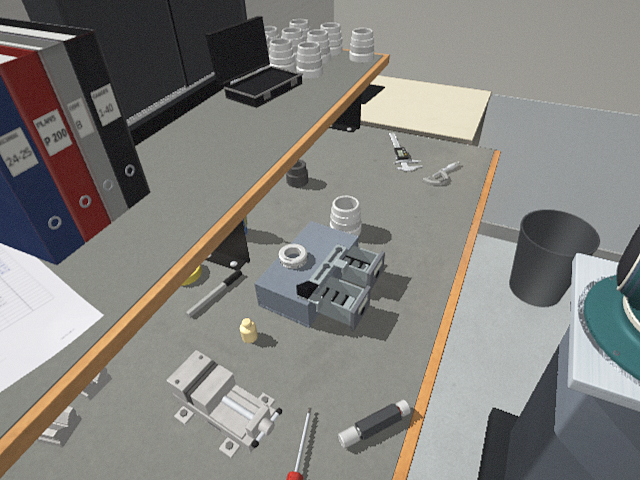

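View pics/top0.png

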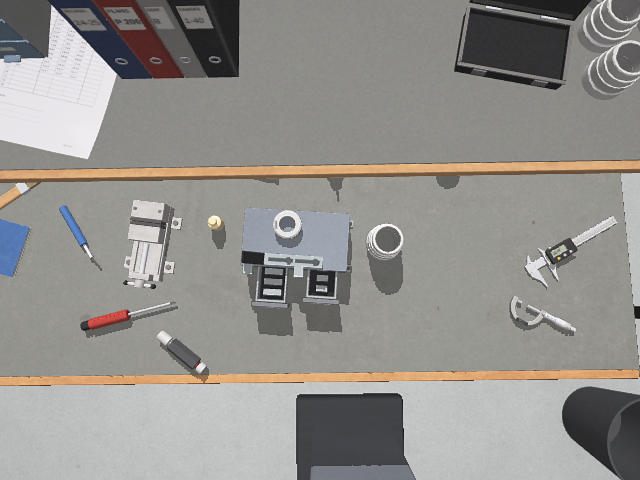

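The chest is at cols 243–351, rows 208–271 in the top view. Both drawers are out to about row 303, the thumb piece is near (252,258), and a shelf lies behind the chest. I'll zoom in for the corners.

```bash
python3 - <<'E'
import cv2
a=cv2.imread('pics/top0.png')[195:315,205:365]
cv2.imwrite('pics/topz.png',cv2.resize(a,None,fx=5,fy=5,interpolation=cv2.INTER_CUBIC))
E
```

```text
(no output)
```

View pics/topz.png

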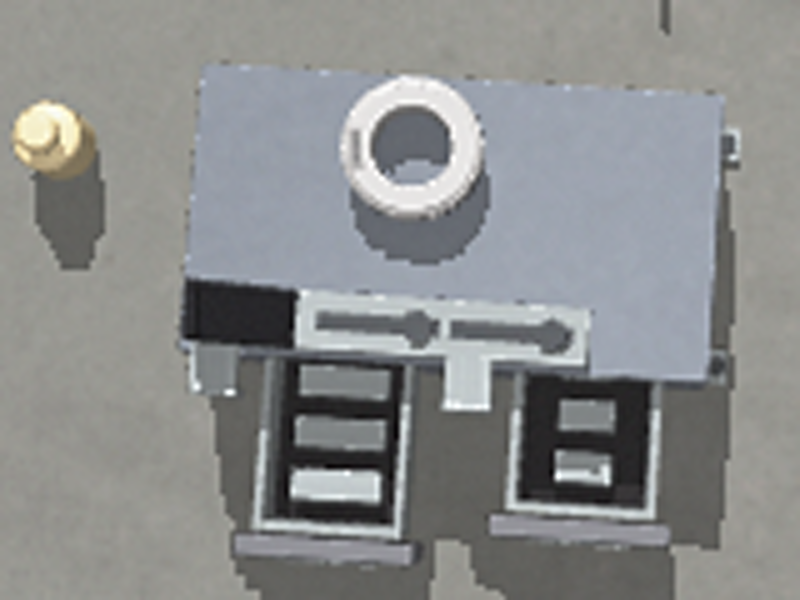

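```bash
cat > h.py <<'E'
import numpy as np
def rays(c,p):
    p=np.atleast_2d(np.array(p,float)); K=c['camera_matrix']
    d=np.c_[(p[:,0]-K[0,2])/K[0,0],-(p[:,1]-K[1,2])/K[1,1],-np.ones(len(p))]
    return d@np.array(c['attitude']).T
def onz(c,p,z):
    d=rays(c,p); o=np.array(c['xyz']); return o+d*((z-o[2])/d[:,2])[:,None]
E
python3 - <<'E'
from h import *; import pickle
np.set_printoptions(precision=4,suppress=True)
t=pickle.load(open('top0.pkl','rb')); s=pickle.load(open('scene0.pkl','rb'))
z=lambda L:[(205+(u-2)/5,195+(v-2)/5) for u,v in L]
C=onz(t,z([(205,65),(722,95),(708,380),(183,345)]),.062); print(C)
mx=((C[0]+C[1])-(C[2]+C[3]))[:2]; my=((C[0]+C[3])-(C[1]+C[2]))[:2]
a1=np.arctan2(mx[1],mx[0]); a2=np.arctan2(-my[0],my[1]); print(np.degrees([a1,a2]),np.linalg.norm(mx)/2,np.linalg.norm(my)/2)
a=a2; o=C.mean(0)[:2]; R=np.array([[np.cos(a),-np.sin(a)],[np.sin(a),np.cos(a)]]); print('origin',o)
P=onz(t,z([(233,557),(415,565),(490,534),(668,545)]),.056); print('drawers',P,(P[:,:2]-o)@R)
for n,l in (('thumb',(-.041,.097)),('L',(-.063,.04)),('R',(-.063,-.055))): print(n,o+R@np.array(l))
print('thumb L top edge',(onz(t,z([(187,282),(184,340)]),.092)[:,:2]-o)@R)
d=rays(s,[(0,440),(385,60)]); n=np.cross(d[0],d[1]); q=rays(t,[(300,174)])[0]
o2=np.array(t['xyz']); print('shelf edge',o2+q*(n@(np.array(s['xyz'])-o2)/(n@q)))
E
```

```text
[[0.6838 0.228  0.062 ]
 [0.6693 0.0312 0.062 ]
 [0.5613 0.0387 0.062 ]
 [0.5771 0.2356 0.062 ]]
[-4.0419 -4.4104] 0.1075639810780849 0.19740957106199913
origin [0.6229 0.1334]
drawers [[0.498  0.2173 0.056 ]
 [0.4942 0.1492 0.056 ]
 [0.5053 0.1211 0.056 ]
 [0.5003 0.0546 0.056 ]] [[-0.131   0.0741]
 [-0.1296  0.0059]
 [-0.1163 -0.0213]
 [-0.1161 -0.0879]]
thumb [0.5895 0.2332]
L [0.5631 0.1781]
R [0.5558 0.0834]
thumb L top edge [[-0.032   0.0934]
 [-0.0531  0.0927]]
shelf edge [0.7106 0.1168 0.2054]
```

Chest yaw is -4.4°, with the drawers out about 67 mm (left) and 53 mm (right). The shelf edge is at x≈0.71, z≈0.2. I'll approach the left drawer first, with fingers shut and the tool aligned to the chest.

Call:
carry_out(steps=[{"fingers":0,"tx":-0.035,"ty":-0.035,"wz":-0.05},{"fingers":0,"tx":-0.07,"ty":-0.07,"wz":-0.1},{"fingers":0,"tx":-0.105,"ty":-0.105,"wz":-0.149},{"fingers":0,"tx":-0.14,"ty":-0.14,"wz":-0.149},{"fingers":0,"tx":-0.17,"ty":-0.17,"wz":-0.149}])

```text
$.steps[0]: bad value
```

Call:
carry_out(steps=[{"fingers":0,"tx":-0.035,"ty":-0.035,"tz":0,"wx":0,"wy":0,"wz":-0.05},{"fingers":0,"tx":-0.07,"ty":-0.07,"tz":0,"wx":0,"wy":0,"wz":-0.1},{"fingers":0,"tx":-0.105,"ty":-0.105,"tz":0,"wx":0,"wy":0,"wz":-0.149},{"fingers":0,"tx":-0.14,"ty":-0.14,"tz":0,"wx":0,"wy":0,"wz":-0.149},{"fingers":0,"tx":-0.17,"ty":-0.17,"tz":0,"wx":0,"wy":0,"wz":-0.149}])

```text
clock: 0.6
eef_pos: [0.2794, 0.452, 0.231]
tcp_rot: [[-0.997, 0.077, 0.0], [0.077, 0.997, -0.0], [-0.0, -0.0, -1.0]]
force: [1.2, 0.3, 0.5]
opening: 0.0122
gripper_force: 0.0
```

```bash
cat > st.py <<'E'
from cell import r; import numpy as np
np.set_printoptions(precision=4,suppress=True)
s=r.get_state(); o=np.array([.6229,.1334]); a=np.radians(-4.41); R=np.array([[np.cos(a),-np.sin(a)],[np.sin(a),np.cos(a)]])
T=np.array(s['tcp_rot']); p=np.array(s['eef_pos'])
print(s['clock'],p,'chest',(p[:2]-o)@R,'xang',np.degrees(np.arctan2(T[1,0],T[0,0])),T[2],s['opening'],np.array(s['force']),np.array(s['qpos']))
def to(l,z):
    w=np.r_[o+R@np.array(l),z]; print('tool shift to',l,z,(w-p)@T)
E
python3 -c "
from st import *
to((-.19,.04),.23)"
```

```text
0.6 [0.2794 0.452  0.231 ] chest [-0.3669  0.2913] xang 175.6011398448806 [-0.0001 -0.0003 -1.    ] 0.012233309976645838 [1.1769 0.2985 0.4683] [ 55.5339 -11.4264 100.1393  -0.0131  91.3006 -30.0676]
tool shift to (-0.19, 0.04) 0.23 [-0.1769 -0.2513  0.0011]
```

Call:
carry_out(steps=[{"fingers":0,"tx":-0.025,"ty":-0.036,"tz":0,"wx":0,"wy":0,"wz":0},{"fingers":0,"tx":-0.05,"ty":-0.072,"tz":0,"wx":0,"wy":0,"wz":0},{"fingers":0,"tx":-0.075,"ty":-0.108,"tz":0,"wx":0,"wy":0,"wz":0},{"fingers":0,"tx":-0.1,"ty":-0.144,"tz":0,"wx":0,"wy":0,"wz":0},{"fingers":0,"tx":-0.125,"ty":-0.18,"tz":0,"wx":0,"wy":0,"wz":0}])

```text
clock: 1.1
eef_pos: [0.39, 0.2634, 0.2312]
tcp_rot: [[-0.997, 0.076, 0.0], [0.076, 0.997, 0.0], [-0.0, 0.0, -1.0]]
force: [-0.0, 0.7, -0.3]
opening: -0.0
gripper_force: 0.0
```

Call:
carry_out(steps=[{"fingers":0,"tx":-0.025,"ty":-0.035,"tz":0.02,"wx":0,"wy":0,"wz":0},{"fingers":0,"tx":-0.05,"ty":-0.07,"tz":0.06,"wx":0,"wy":0,"wz":0},{"fingers":0,"tx":-0.052,"ty":-0.071,"tz":0.105,"wx":0,"wy":0,"wz":0},{"fingers":0,"tx":-0.052,"ty":-0.071,"tz":0.15,"wx":0,"wy":0,"wz":0},{"fingers":0,"tx":-0.052,"ty":-0.071,"tz":0.19,"wx":0,"wy":0,"wz":0}])

```text
clock: 1.6
eef_pos: [0.4354, 0.1894, 0.0388]
tcp_rot: [[-0.997, 0.078, -0.001], [0.078, 0.997, -0.0], [0.001, -0.0, -1.0]]
force: [0.9, 0.2, -0.5]
opening: 0.0
gripper_force: 0.0
```

```bash
python3 -c "
from st import *
to((-.144,.04),.038); to((-.074,.04),.038)
from cell import viewer; import cv2
cv2.imwrite('pics/w1.png',viewer.capture('wrist')['frame'][:,:,::-1])"
```

```text
1.6 [0.4354 0.1894 0.0388] chest [-0.1912  0.0414] xang 175.52990374103442 [ 0.001  -0.0005 -1.    ] 1.6410374605264696e-05 [ 0.9269  0.1727 -0.5083] [ 20.4315 -11.9392 118.9048  -0.0004  73.097  -65.0982]
tool shift to (-0.144, 0.04) 0.038 [-0.0472 -0.0014  0.0008]
tool shift to (-0.074, 0.04) 0.038 [-0.1172 -0.0013  0.0007]
```

View pics/w1.png

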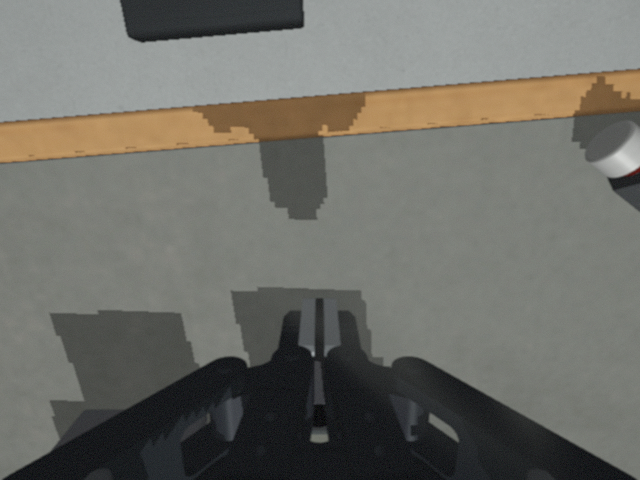

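The wrist camera shows only the fingers (tip near (320,300)) and the bench on the robot side, and the fingers are shut. Next I push slowly.

Call:
carry_out(steps=[{"fingers":0,"tx":-0.015,"ty":-0.001,"tz":0,"wx":0,"wy":0,"wz":0},{"fingers":0,"tx":-0.03,"ty":-0.001,"tz":0,"wx":0,"wy":0,"wz":0},{"fingers":0,"tx":-0.04,"ty":-0.001,"tz":0,"wx":0,"wy":0,"wz":0},{"fingers":0,"tx":-0.048,"ty":-0.001,"tz":0,"wx":0,"wy":0,"wz":0},{"fingers":0,"tx":-0.056,"ty":-0.001,"tz":0,"wx":0,"wy":0,"wz":0}])

```text
clock: 2.15
eef_pos: [0.4921, 0.1851, 0.0417]
tcp_rot: [[-0.997, 0.077, -0.0], [0.077, 0.997, 0.0], [0.0, 0.0, -1.0]]
force: [-3.0, -0.4, 1.7]
opening: 0.0001
gripper_force: 1.1
```

Call:
carry_out(steps=[{"fingers":0,"tx":-0.009,"ty":0,"tz":0,"wx":0,"wy":0,"wz":0},{"fingers":0,"tx":-0.018,"ty":0,"tz":0,"wx":0,"wy":0,"wz":0},{"fingers":0,"tx":-0.027,"ty":0,"tz":0,"wx":0,"wy":0,"wz":0},{"fingers":0,"tx":-0.036,"ty":0,"tz":0,"wx":0,"wy":0,"wz":0},{"fingers":0,"tx":-0.045,"ty":0,"tz":0,"wx":0,"wy":0,"wz":0}])

```text
clock: 2.65
eef_pos: [0.5374, 0.1815, 0.0413]
tcp_rot: [[-0.997, 0.077, 0.0], [0.077, 0.997, 0.0], [-0.0, 0.0, -1.0]]
force: [-1.7, 0.4, 2.0]
opening: -0.0002
gripper_force: 1.1
```

```bash
python3 -c "
from st import *
to((-.074,.04),.038)"
```

```text
2.65 [0.5374 0.1815 0.0413] chest [-0.089   0.0414] xang 175.59797543583048 [-0.  0. -1.] -0.00016510335638882326 [-1.6648  0.3981  1.9581] [ 16.0853   0.06   107.6538   0.0004  72.2859 -69.5128]
tool shift to (-0.074, 0.04) 0.038 [-0.015  -0.0014  0.0033]
```

Call:
carry_out(steps=[{"fingers":0,"tx":-0.005,"ty":0,"tz":0,"wx":0,"wy":0,"wz":0},{"fingers":0,"tx":-0.009,"ty":0,"tz":0,"wx":0,"wy":0,"wz":0},{"fingers":0,"tx":-0.012,"ty":0,"tz":0,"wx":0,"wy":0,"wz":0},{"fingers":0,"tx":-0.014,"ty":0,"tz":0,"wx":0,"wy":0,"wz":0},{"fingers":0,"tx":-0.014,"ty":0,"tz":0,"wx":0,"wy":0,"wz":0}])

```text
clock: 3.15
eef_pos: [0.5507, 0.1804, 0.0412]
tcp_rot: [[-0.997, 0.077, 0.0], [0.077, 0.997, -0.0], [-0.0, -0.0, -1.0]]
force: [-1.5, 0.2, -0.2]
opening: -0.0003
gripper_force: 0.0
```

Call:
carry_out(steps=[{"fingers":0,"tx":-0.001,"ty":0,"tz":0,"wx":0,"wy":0,"wz":0},{"fingers":0,"tx":-0.002,"ty":0,"tz":0,"wx":0,"wy":0,"wz":0},{"fingers":0,"tx":-0.002,"ty":0,"tz":0,"wx":0,"wy":0,"wz":0}])

```text
clock: 3.45
eef_pos: [0.5509, 0.1804, 0.0412]
tcp_rot: [[-0.997, 0.077, -0.004], [0.077, 0.997, -0.0], [0.004, -0.0, -1.0]]
force: [-16.9, 0.8, 9.5]
opening: -0.0005
gripper_force: 8.5
```

The left drawer is on its stop (the force jumped to 17 N). Now I back off and move to the right drawer.

Call:
carry_out(steps=[{"fingers":0,"tx":0.035,"ty":0,"tz":0,"wx":0,"wy":0,"wz":0},{"fingers":0,"tx":0.075,"ty":0,"tz":0,"wx":0,"wy":0,"wz":0},{"fingers":0,"tx":0.085,"ty":-0.03,"tz":0,"wx":0,"wy":0,"wz":0},{"fingers":0,"tx":0.085,"ty":-0.065,"tz":0,"wx":0,"wy":0,"wz":0},{"fingers":0,"tx":0.085,"ty":-0.096,"tz":0,"wx":0,"wy":0,"wz":0}])

```text
clock: 3.95
eef_pos: [0.4599, 0.0903, 0.0416]
tcp_rot: [[-0.997, 0.075, 0.001], [0.075, 0.997, -0.0], [-0.001, 0.0, -1.0]]
force: [0.5, -0.2, -1.0]
opening: 0.0001
gripper_force: 0.0
```

```bash
python3 -c "
from st import *
to((-.1275,-.055),.04); to((-.0755,-.055),.04)"
```

```text
3.95 [0.4599 0.0903 0.0416] chest [-0.1592 -0.0555] xang 175.67515036616453 [-0.0011  0.0001 -1.    ] 7.665924687861313e-05 [ 0.4946 -0.2372 -0.9606] [  7.9926 -13.0803 119.5645  -0.011   73.4526 -77.6794]
tool shift to (-0.1275, -0.055) 0.04 [-0.0317  0.0005  0.0016]
tool shift to (-0.0755, -0.055) 0.04 [-0.0837  0.0004  0.0017]
```

Call:
carry_out(steps=[{"fingers":0,"tx":-0.012,"ty":0,"tz":0,"wx":0,"wy":0,"wz":0},{"fingers":0,"tx":-0.022,"ty":0,"tz":0,"wx":0,"wy":0,"wz":0},{"fingers":0,"tx":-0.03,"ty":0,"tz":0,"wx":0,"wy":0,"wz":0},{"fingers":0,"tx":-0.038,"ty":0,"tz":0,"wx":0,"wy":0,"wz":0},{"fingers":0,"tx":-0.046,"ty":0,"tz":0,"wx":0,"wy":0,"wz":0}])

```text
clock: 4.45
eef_pos: [0.5069, 0.0882, 0.0411]
tcp_rot: [[-0.997, 0.076, -0.001], [0.076, 0.997, 0.0], [0.001, 0.0, -1.0]]
force: [-2.0, 1.0, 1.0]
opening: -0.0001
gripper_force: 1.1
```

Call:
carry_out(steps=[{"fingers":0,"tx":-0.009,"ty":0,"tz":0,"wx":0,"wy":0,"wz":0},{"fingers":0,"tx":-0.018,"ty":0,"tz":0,"wx":0,"wy":0,"wz":0},{"fingers":0,"tx":-0.026,"ty":0,"tz":0,"wx":0,"wy":0,"wz":0},{"fingers":0,"tx":-0.032,"ty":0,"tz":0,"wx":0,"wy":0,"wz":0},{"fingers":0,"tx":-0.035,"ty":0,"tz":0,"wx":0,"wy":0,"wz":0}])

```text
clock: 4.95
eef_pos: [0.5417, 0.0848, 0.0412]
tcp_rot: [[-0.997, 0.077, -0.0], [0.077, 0.997, -0.0], [0.0, -0.0, -1.0]]
force: [-2.4, 2.7, -0.3]
opening: -0.0002
gripper_force: 0.9
```

Call:
carry_out(steps=[{"fingers":0,"tx":-0.002,"ty":0,"tz":0,"wx":0,"wy":0,"wz":0},{"fingers":0,"tx":-0.003,"ty":0,"tz":0,"wx":0,"wy":0,"wz":0},{"fingers":0,"tx":-0.003,"ty":0,"tz":0,"wx":0,"wy":0,"wz":0}])

```text
clock: 5.25
eef_pos: [0.5434, 0.0847, 0.0411]
tcp_rot: [[-0.997, 0.077, -0.002], [0.077, 0.997, -0.0], [0.002, -0.0, -1.0]]
force: [-7.6, 0.6, 3.3]
opening: 0.0002
gripper_force: 4.3
```

```bash
python3 -c "
from st import *
to((-.0755,-.055),.04)"
```

```text
5.25 [0.5434 0.0847 0.0411] chest [-0.0756 -0.0547] xang 175.59916254938602 [ 0.0021 -0.0002 -1.    ] 0.00020756486174292214 [-7.6395  0.6361  3.295 ] [  6.1928  -2.0238 109.7276   0.0105  72.4168 -79.4096]
tool shift to (-0.0755, -0.055) 0.04 [-0.0001 -0.0003  0.0011]
```

Both drawers stopped at the same depth. Next is the thumb piece.

Call:
carry_out(steps=[{"fingers":0,"tx":0.03,"ty":0,"tz":0,"wx":0,"wy":0,"wz":0},{"fingers":0,"tx":0.04,"ty":0,"tz":-0.04,"wx":0,"wy":0,"wz":0},{"fingers":0,"tx":0.04,"ty":0.02,"tz":-0.085,"wx":0,"wy":0,"wz":0},{"fingers":0,"tx":0.02,"ty":0.05,"tz":-0.11,"wx":0,"wy":0,"wz":0},{"fingers":0,"tx":0,"ty":0.09,"tz":-0.11,"wx":0,"wy":0,"wz":0}])

```text
clock: 5.75
eef_pos: [0.5532, 0.175, 0.1569]
tcp_rot: [[-0.997, 0.078, 0.008], [0.078, 0.997, 0.002], [-0.008, 0.002, -1.0]]
force: [-0.1, -0.6, 0.7]
opening: -0.0003
gripper_force: 0.0
```

Call:
carry_out(steps=[{"fingers":0,"tx":-0.01,"ty":0.04,"tz":0,"wx":0,"wy":0,"wz":0},{"fingers":0,"tx":-0.02,"ty":0.08,"tz":0,"wx":0,"wy":0,"wz":0},{"fingers":0,"tx":-0.03,"ty":0.1,"tz":0,"wx":0,"wy":0,"wz":0},{"fingers":0,"tx":-0.033,"ty":0.1,"tz":0,"wx":0,"wy":0,"wz":0}])

```text
clock: 6.15
eef_pos: [0.5922, 0.2738, 0.151]
tcp_rot: [[-0.997, 0.075, 0.0], [0.075, 0.997, 0.0], [-0.0, 0.0, -1.0]]
force: [0.3, 1.3, 0.7]
opening: 0.0004
gripper_force: 0.0
```

```bash
python3 -c "
from st import *
to((-.0425,.135),.076)
from cell import viewer; import cv2,pickle
for n in ('top','scene'):
    c=viewer.capture(n); pickle.dump(c,open(n+'1.pkl','wb'))
    a=c['frame'][:,:,::-1]; a=a[195:315,205:365] if n=='top' else a[190:350,220:420]
    cv2.imwrite(f'pics/{n}1.png',cv2.resize(a,None,fx=3,fy=3,interpolation=2))"
```

```text
6.15 [0.5922 0.2738 0.151 ] chest [-0.0414  0.1376] xang 175.72190566425638 [-0.0002  0.0001 -1.    ] 0.0003623891564493508 [0.3363 1.3493 0.6585] [ 22.5721   5.6933  91.115    0.0023  83.18   -63.1501]
tool shift to (-0.0425, 0.135) 0.076 [ 0.0011 -0.0026  0.075 ]
```

View pics/scene1.png

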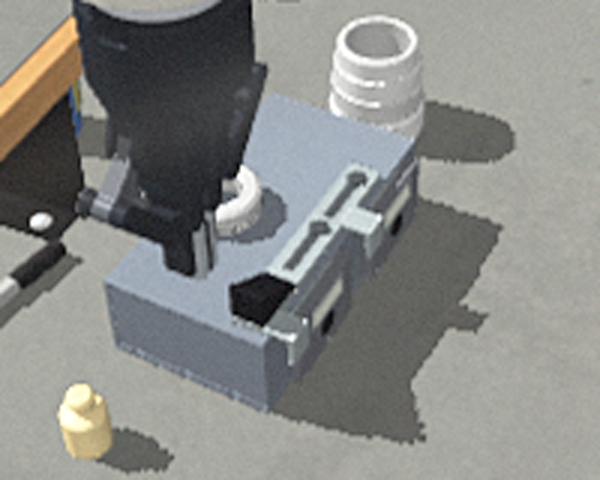

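Both drawers are shut, the bar is still unlocked (thumb piece at about (262,298)) and the loose parts are undisturbed. The fingers hover to the left of the thumb piece. I'll go down and push.

Call:
carry_out(steps=[{"fingers":0,"tx":0.001,"ty":0,"tz":0.03,"wx":0,"wy":0,"wz":0},{"fingers":0,"tx":0.001,"ty":0,"tz":0.06,"wx":0,"wy":0,"wz":0},{"fingers":0,"tx":0.001,"ty":0,"tz":0.075,"wx":0,"wy":0,"wz":0},{"fingers":0,"tx":0.001,"ty":-0.01,"tz":0.075,"wx":0,"wy":0,"wz":0},{"fingers":0,"tx":0.001,"ty":-0.02,"tz":0.075,"wx":0,"wy":0,"wz":0}])

```text
clock: 6.75
eef_pos: [0.5894, 0.2507, 0.0774]
tcp_rot: [[-0.997, 0.077, 0.001], [0.077, 0.997, 0.0], [-0.001, 0.0, -1.0]]
force: [0.5, -0.4, 0.5]
opening: 0.0001
gripper_force: 0.0
```

Call:
carry_out(steps=[{"fingers":0,"tx":0,"ty":-0.007,"tz":0,"wx":0,"wy":0,"wz":0},{"fingers":0,"tx":0,"ty":-0.014,"tz":0,"wx":0,"wy":0,"wz":0},{"fingers":0,"tx":0,"ty":-0.021,"tz":0,"wx":0,"wy":0,"wz":0},{"fingers":0,"tx":0,"ty":-0.028,"tz":0,"wx":0,"wy":0,"wz":0},{"fingers":0,"tx":0,"ty":-0.035,"tz":0,"wx":0,"wy":0,"wz":0}])

```text
clock: 7.25
eef_pos: [0.5865, 0.2164, 0.0767]
tcp_rot: [[-0.997, 0.077, 0.001], [0.077, 0.997, 0.0], [-0.0, 0.0, -1.0]]
force: [1.7, 2.0, 2.0]
opening: 0.0003
gripper_force: 1.2
```

```bash
python3 -c "
from st import *
to((-.0425,.074),.076)"
```

```text
7.25 [0.5865 0.2164 0.0767] chest [-0.0426  0.0799] xang 175.6057944804426 [-0.0005  0.0003 -1.    ] 0.00026848813325396493 [1.7378 1.9715 1.9643] [ 17.9088   5.2775  98.7176   0.0046  75.9726 -67.6982]
tool shift to (-0.0425, 0.074) 0.076 [-0.0001 -0.0059  0.0007]
```

Contact, and the bar is moving. I'll continue to the stop.

Call:
carry_out(steps=[{"fingers":0,"tx":0,"ty":-0.004,"tz":0,"wx":0,"wy":0,"wz":0},{"fingers":0,"tx":0,"ty":-0.007,"tz":0,"wx":0,"wy":0,"wz":0},{"fingers":0,"tx":0,"ty":-0.009,"tz":0,"wx":0,"wy":0,"wz":0},{"fingers":0,"tx":0,"ty":-0.009,"tz":0,"wx":0,"wy":0,"wz":0}])

```text
clock: 7.65
eef_pos: [0.5859, 0.2108, 0.0766]
tcp_rot: [[-0.997, 0.076, 0.001], [0.076, 0.997, 0.006], [-0.001, 0.006, -1.0]]
force: [5.0, 27.8, -2.3]
opening: 0.0001
gripper_force: 14.0
```

```bash
python3 -c "from st import *"
```

```text
7.65 [0.5859 0.2108 0.0766] chest [-0.0428  0.0744] xang 175.6518969469703 [-0.0009  0.0062 -1.    ] 0.0001186386749910684 [ 5.0026 27.7575 -2.2562] [ 17.2984   4.8842  99.1435   0.32    75.7933 -68.4317]
```

The bar hit its stop with 28 N, where I expected it. I hold one row, then retreat left and up.

Call:
carry_out(steps=[{"fingers":0,"tx":0,"ty":0.003,"tz":0,"wx":0,"wy":0,"wz":0},{"fingers":0,"tx":0,"ty":0.03,"tz":0,"wx":0,"wy":0,"wz":0},{"fingers":0,"tx":0,"ty":0.04,"tz":-0.04,"wx":0,"wy":0,"wz":0},{"fingers":0,"tx":0.03,"ty":0.05,"tz":-0.08,"wx":0,"wy":0,"wz":0},{"fingers":0,"tx":0.07,"ty":0.06,"tz":-0.11,"wx":0,"wy":0,"wz":0}])

```text
clock: 8.15
eef_pos: [0.522, 0.2726, 0.1867]
tcp_rot: [[-0.997, 0.078, 0.0], [0.078, 0.997, -0.0], [-0.0, -0.0, -1.0]]
force: [0.1, 0.2, 0.7]
opening: -0.0004
gripper_force: 0.0
```

Call:
carry_out(steps=[{"fingers":0,"tx":0.04,"ty":0.02,"tz":0,"wx":0,"wy":0,"wz":0},{"fingers":0,"tx":0.08,"ty":0.04,"tz":0,"wx":0,"wy":0,"wz":0},{"fingers":0,"tx":0.1,"ty":0.06,"tz":0,"wx":0,"wy":0,"wz":0},{"fingers":0,"tx":0.1,"ty":0.06,"tz":0,"wx":0,"wy":0,"wz":0}])

```text
clock: 8.55
eef_pos: [0.4248, 0.3416, 0.1852]
tcp_rot: [[-0.997, 0.074, -0.0], [0.074, 0.997, 0.0], [0.0, 0.0, -1.0]]
force: [-0.4, 1.0, -0.0]
opening: -0.0001
gripper_force: 0.0
```

```bash
python3 -c "
from st import *
from cell import viewer; import cv2
a=viewer.capture('top')['frame'][195:315,205:365,::-1]
cv2.imwrite('pics/top2.png',cv2.resize(a,None,fx=5,fy=5,interpolation=2))"
```

```text
8.55 [0.4248 0.3416 0.1852] chest [-0.2135  0.1924] xang 175.76555427887448 [ 0.0002  0.0002 -1.    ] -0.00013533437758465498 [-0.3954  1.0197 -0.0212] [ 36.1161  -8.7634 102.0678   0.0166  86.6972 -49.6504]
```

View pics/top2.png

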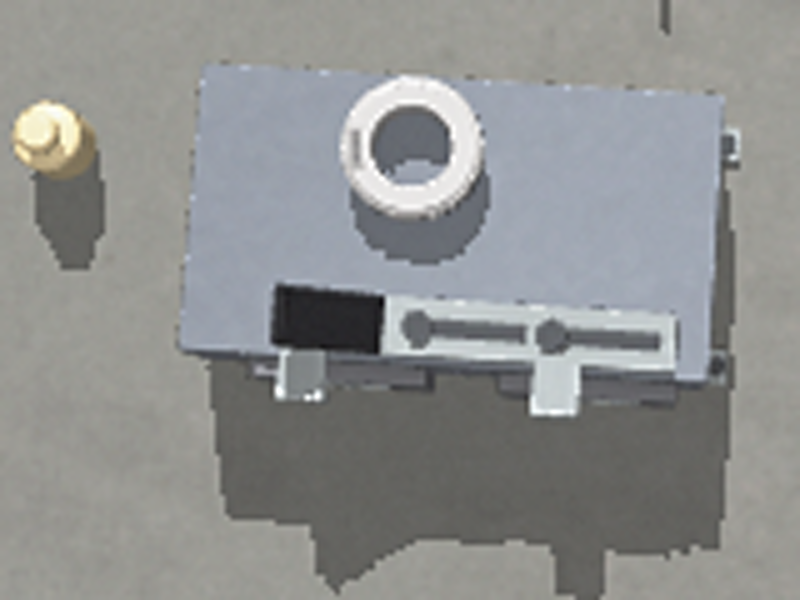

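The top view shows both drawers shut and the tongues in front of them, at about (300,375) and (555,390). The thumb piece's left edge is at x≈275 px, which is chest y≈0.061, its locked position. The ring and weight haven't moved.

```bash
python3 -c "
from cell import r
print(r.hand_in())"
```

```text
the job is handed in; nothing more can be done
None
```

Both drawers are pushed shut against their stops and the locking bar is across at its stop. The ring gauge and weight look unmoved in the last picture; the bushing was outside it, and nothing went near it after it was last seen in place. The job is handed in at about 8.6 s, and no verdict was returned.

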